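# Load a coupon into the sample cell and hold its bayonet collar home

## Task

Take the smallest of the three coupons out of the white rack and stand it upright in the slot of the sample cell's spigot, fully down on the slot's floor, and let it go. Then put the knurled collar over it onto the spigot, turn it until its hidden keyways drop over the pins, push it down against the sprung ring until it is fully home, and finish while still holding it there, coupon inside (let go, it would spring up; a colleague then tightens the lock screw). Leave the other two coupons standing in the rack.

Things in the scene. Friction and masses are not known exactly. Their poses are not given: they have to be found in the camera images.
- cell: The fixed sample cell; origin under its centre on the bench, z up, the spigot's axis. Grey foot plate 100 x 100 x 10 mm; round drum 72 mm across up to 22 mm high; from its middle rises a steel spigot 36 mm across with a rounded rim, top 39 mm above the bench. Low on the drum a brass thumbscrew points along +y to 50 mm from the axis, a brass nipple along +x.
- cell_slot (a point): Centre of the mouth of the cell's slot, on the axis at the spigot's top, 39 mm above the bench. The slot is 13 mm wide along this point's y, 28 mm long along its x and 15 mm deep (floor 24 mm above the bench), with rounded lips. The loaded coupon's centre comes 10 mm above this point, its faces towards +y and -y.
- cell_pins (a point): The spigot's axis at the tops of the pins, 30 mm above the bench. Four round steel pins 6 mm thick stand out sideways from the spigot, 90 degrees apart, to 22.5 mm from the axis. The angle at which they stand differs every time and is not told by this point's yaw.
- seal_ring (a joint): Travel (m) of the sprung black ring in the drum's groove round the spigot: 0 up (its top 26 mm above the bench), 0.008 when the collar's rim has pressed it fully down. It pushes up with 5 N at 0 and 10 N at 0.008, more than the collar weighs.
- coupon_1_center (a point): Centre of the coupon to load, the smallest of the three in the rack: a plate 50 mm high (this point's z, up while it stands), 25 mm wide (its y) and 9 mm thick (its x), 20 g, standing on its short edge. It may be in any of the three slots.
- coupon_0_center (a point): Centre of a larger coupon that stays in the rack: 60 mm high (z), 30 mm wide (y), 10 mm thick (x).
- coupon_2_center (a point): Centre of another larger coupon that stays in the rack: 56 mm high (z), 28 mm wide (y), 12 mm thick (x).
- rack_mid (a point): Middle of the fixed white rack, on the bench under its base: base 150 mm (x) x 50 mm (y) x 6 mm; three slots 48 mm apart along x, the middle one here, their walls 20 mm above the bench. The coupons stand on the base, 6 mm above the bench, faces towards +x and -x, loose by 1 to 3 mm; above the walls they are free on both y sides.
- collar_center (a point): Centre, half-way up, of the loose knurled collar: aluminium sleeve 56 mm across, 70 mm high, 130 to 210 g, closed on top by a glass window, open end down on the bench, knurled from 38 mm up. Bottom flange 12 mm high, bore 38.5 mm, for the spigot; coupon clears inside by 2 mm. When home this point is 14 mm above the cell_slot point; while resting on the pins, 26 mm.
- collar_rim (a point): Centre of the collar's bottom rim. Hidden in it: four keyways 90 degrees apart, 10 mm wide, which pass the pins within 5 degrees either way (at the edge a pin may rub: turn on a little). On the pins the rim is 30 mm above the bench; lightly pressed and turned either way by at most 90 degrees it drops 4 mm to the sprung ring; pushed 8 mm more it is home on a hard shoulder, 18 mm above the bench.
Not all that is in view belongs to the job. Leave any brown look-alike of the part that bears collar_center alone.

How it is judged:
By the outcome, as a careful person would: the job done as asked, in the order asked, and still so for the second after the job is handed in, while the arm keeps its last pose, push and grip.
It also fails if it takes over 67 s, if anything falls off the work surface, if the arm or the gripper's body presses on something with over 40 N, if the wrist force passes 120 N, or if a joint passes its speed limit or range.

## Robot

A 6-joint arm with a two-finger parallel gripper is mounted at the origin on a cart in front of the work surface, level with it; the furniture and walls round the work are solid. World frame = base frame: x ahead of the robot, y to its left, z up, the work surface at z = 0. Lengths are in m, angles in rad, forces in N, time in s.
With the tool pointing down it reaches from about 0.35 to 0.975 m from the base axis. Payload 4.9 kg.
Tool frame: the origin (TCP) lies at the very end of the fingers, on their centre line; the grasp point (between the pads) lies 19 mm behind it; x points along the fingers, y is the direction in which the jaws open and shut, and the axes are right-handed (so a half turn about x gives the same grasp; the last joint's range is limited). The gripper opens to 85 mm and grips with 20 to 120 N. Pads are 22 mm wide; open, the fingers measure 114 mm over their backs; the gripper's body (76 mm by 85 mm) begins 54 mm behind the grasp point. The pads swing forward as they close: fully open they stand 13 mm farther back than shut.
Start: joints at [-1.257, 0.053, 1.613, -0, 1.476, -0.119], TCP at [0.262, -0.567, 0.231] pointing down, gripper open.
Joint ranges: [-3.01, 3.01], [-1.01, 2.22], [0.06, 2.58], [-1.02, 4.17], [0.09, 2.62], [-3.14, 3.14]. Speed limits (rad/s): [2.57, 2.57, 3.14, 3.14, 3.14, 3.14].

## Interface

Orientations are given as a rotation vector (axis times angle).
In Python, from station import ctrl, get_image, calibration, finish_job, search_frame, cut_out, mark_of gives the robot as it stands. The module is installed in compiled form; this text tells all that it offers.
- The arm moves only by the tool arm_command, never from a script. Its argument "plan" is a list that holds one entry, the list of rows, each a list of 7 numbers: the shift along the tool's x, y, z in m, then the turn, a rotation vector about the tool's x, y, z in degrees, then the finger opening in m, from 0 to 0.0854. A call has 1 to 20 rows; each row shifts and turns the pose as measured when the row begins, along the tool's axes as they then stand; what a row does not reach is not made up. A row lasts 1/12 s, in which the tool goes at most 41.7 mm and 7.16 degrees, less where a joint would pass 70% of its speed; a pose out of reach is approached as far as the arm can. A call with a gripper value outside its range is refused whole. The fingers move at their own pace and stop on an object; "squeeze" is the grip in N (left out, the last holds). Time passes only in rows, so rows that do not move let the fingers close. It gives the time, the measured TCP pose, the force and the opening at its end, in the units of the state.
- ctrl.get_obs(): the state, without advancing time (a new reading comes with each control period).
- get_image(name): name is "side" or "top" or "wrist"; returns the picture (400x640x3 uint8, red, green, blue); there is no depth.
- calibration(name): a dict with "fx", "fy", "cx", "cy" (pixels), "k1" (the pictures are not rectified: a ray, as slopes to the right and down, at radius r is drawn at 1 + k1 r^2 times it, then the intrinsics apply), "cam_to_world" (4x4, takes a point from camera to world coordinates); the wrist camera has in their place "hand_eye" (4x4, takes a point from camera to tool coordinates, whose origin is the TCP and whose axes are the tool frame's). Camera axes: x right, y down, z forward; pixel columns grow to the right and rows downward; lengths in m; the calibration is good to about 2 mm. A picture is of the moment at which its call begins: read the wrist's pose just before it. calibration takes no time and is no camera call.
- finish_job(): hands the job in, once; it reports no verdict.
Trained networks look in the newest picture that a camera, given by its name, has taken for a name from the list of things; names that differ only in an ending like _2 or _b are one class to them, and where a whole thing is asked for, a point or a joint stands for the part that bears it (a point fixed in the world has none). Each returns a list of dicts, best first, with "conf" (0 to 1); they miss things now and then, are a little off and sometimes report something else, mostly with a low value. They report only what shows in the picture. A call takes as long as a camera call. They do not tell look-alikes from the thing itself.
- search_frame(camera, thing): "at" ([x, y, z] in m, in the coordinates of the camera as it stood for that picture, good to about 4 mm: the middle of the surface that is visible of it).
- cut_out(camera, thing): "mask" (400x640 bool, what is visible of it).
- mark_of(camera, thing): "at" ([x, y, z] in m, in the coordinates of the camera as it stood for that picture, good to about 4 mm: a listed point, or the origin of a listed thing).
The state is a dict: "t": time; "q": joint angles; "dq": joint speeds; "effort": joint torques, N m; "tool_pos": TCP position; "tool_rot": TCP orientation; "contact_force": force on the tool from outside, world axes, zero at the start; "wrist_torque": the same for the moment, N m; "opening": finger opening in m.
Only numpy, scipy, OpenCV 4.12 (cv2) and the standard library are available. Lean on these libraries where they do the work, as an engineer would, in place of code of your own. Each camera call takes 0.05 s, during which the arm holds its last target. There are 200 camera calls.

## Working session

There is one attempt and no reset: what is moved stays moved. The work goes in short steps, Python scripts to look and compute and a tool call to move; the robot and the scene stay as the last step left them, time stands still between calls to the robot, and variables do not carry over. Pictures are saved under pics/ and viewed, about 8 in all and at most 12, crops included, and the job is handed in when it is done.

Besides the shell and the picture viewer there is one more tool, called after "Emit:" by a JSON object that holds its "name" and its "arguments". arm_command: Moves the arm, as the interface text tells. Its arguments: {"type":"object","properties":{"plan":{"type":"array","items":{"type":"array","items":{"type":"array","items":{"type":"number"}}}},"squeeze":{"type":"number"}},"required":["plan"]}

```bash
mkdir -p pics; cat > h.py <<'E'
import numpy as np, cv2
from scipy.spatial.transform import Rotation as R
from station import ctrl,get_image,calibration,search_frame,cut_out,mark_of,finish_job
np.set_printoptions(precision=4,suppress=True)
def T_tool(o=None):
    o=o or ctrl.get_obs(); T=np.eye(4); T[:3,:3]=R.from_rotvec(o['tool_rot']).as_matrix(); T[:3,3]=o['tool_pos']; return T
def c2w(n):
    c=calibration(n)
    return np.array(c['cam_to_world']) if n!='wrist' else T_tool()@np.array(c['hand_eye'])
def snap(n,f=None):
    C=c2w(n); im=get_image(n)
    if f: cv2.imwrite('pics/'+f,im[:,:,::-1])
    return im,C
def proj(n,C,P):
    c=calibration(n); P=np.atleast_2d(P); p=(np.linalg.inv(C)@np.c_[P,np.ones(len(P))].T)[:3]
    x,y=p[0]/p[2],p[1]/p[2]; s=1+c['k1']*(x*x+y*y)
    return np.c_[c['fx']*x*s+c['cx'],c['fy']*y*s+c['cy']]
def ray(n,C,uv):
    c=calibration(n); xd=(uv[0]-c['cx'])/c['fx']; yd=(uv[1]-c['cy'])/c['fy']; x,y=xd,yd
    for _ in range(20):
        s=1+c['k1']*(x*x+y*y); x,y=xd/s,yd/s
    d=C[:3,:3]@np.array([x,y,1]); return C[:3,3],d
def onz(n,C,uv,z):
    o,d=ray(n,C,uv); return o+d*(z-o[2])/d[2]
def marks(n,C,things,f=mark_of):
    for t in things:
        for r in f(n,t)[:4]:
            p=(C@np.r_[r['at'],1])[:3]; print(n,t,round(r['conf'],2),p,proj(n,C,p)[0].round())
def obs():
    o=ctrl.get_obs(); print('t',round(o['t'],2),'p',np.array(o['tool_pos']),'F',np.array(o['contact_force']),'M',np.array(o['wrist_torque']),'op',o['opening']); print(T_tool(o)[:3,:3])
E
python3 - <<'E'
from h import *
obs()
ims=[]
for n in ['side','top']:
    im,C=snap(n,n+'0.png'); print(n,C[:3,3],C[:3,2],calibration(n)['fx'])
    marks(n,C,['cell_slot','coupon_1_center','rack_mid','collar_center'])
    ims.append(im)
cv2.imwrite('pics/a.png',cv2.resize(np.vstack(ims),(480,600))[:,:,::-1])
E
```

```text
t 0.0 p [ 0.2619 -0.5668  0.2301] F [ 0.3371  0.2803 -0.7975] M [-0.0643  0.0212 -0.0296] op 0.0850185507404294
[[-0.0007  0.4194 -0.9078]
 [ 0.0019 -0.9078 -0.4194]
 [-1.     -0.002  -0.0002]]
side [ 0.3848 -0.9816  0.3988] [ 0.1327  0.9202 -0.3683] 449.9679828427181
side cell_slot 0.83 [ 0.4596 -0.0082  0.0395] [293. 190.]
side cell_slot 0.26 [ 0.463  -0.0066  0.0326] [295. 193.]
side coupon_1_center 0.62 [ 0.4473 -0.4058  0.0288] [306. 288.]
side rack_mid 0.88 [ 0.4996 -0.4046 -0.002 ] [340. 303.]
side collar_center 0.86 [ 0.4195 -0.3072  0.0356] [284. 254.]
side collar_center 0.72 [ 0.4441 -0.2106  0.0363] [294. 229.]
top [ 0.3645 -0.1657  1.1163] [ 0.1171 -0.018  -0.993 ] 477.6916112967905
top cell_slot 0.81 [ 0.4616 -0.0043  0.0388] [237. 208.]
top cell_slot 0.65 [ 0.4962 -0.4047 -0.0009] [409. 198.]
top coupon_1_center 0.48 [ 0.4464 -0.4025  0.0304] [411. 218.]
top rack_mid 0.83 [ 0.4977 -0.4052 -0.0005] [409. 198.]
top rack_mid 0.74 [ 0.545  -0.4087  0.0329] [413. 176.]
top collar_center 0.67 [ 0.4438 -0.21    0.0364] [327. 218.]
top collar_center 0.64 [ 0.422  -0.3064  0.0318] [369. 228.]
```

```bash
python3 - <<'E'
import cv2,numpy as np
a=cv2.imread('pics/side0.png');b=cv2.imread('pics/top0.png')
a=cv2.resize(a[120:360,160:480],(800,600));cv2.imwrite('pics/b.png',a)
b=cv2.resize(b[120:300,200:440],(800,600),interpolation=cv2.INTER_CUBIC);cv2.imwrite('pics/c.png',b)
E
```

```text
(no output)
```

View pics/b.png

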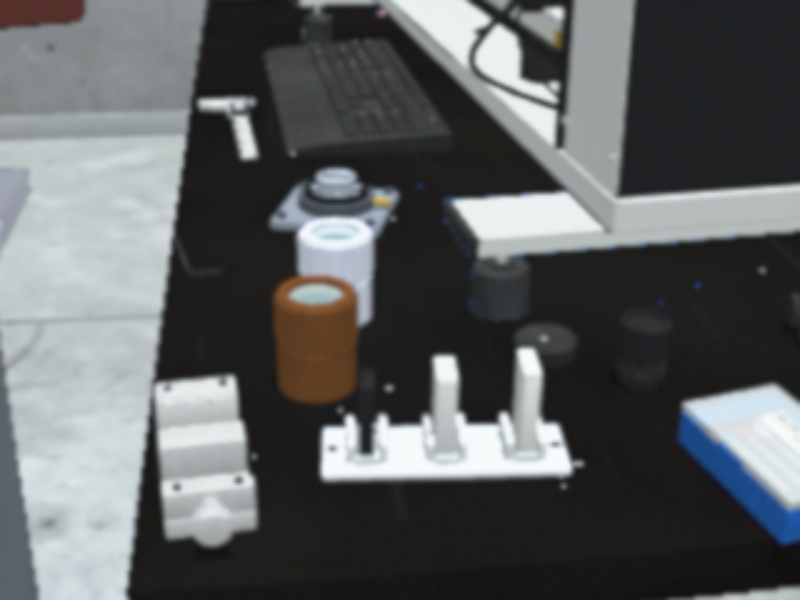

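View pics/c.png

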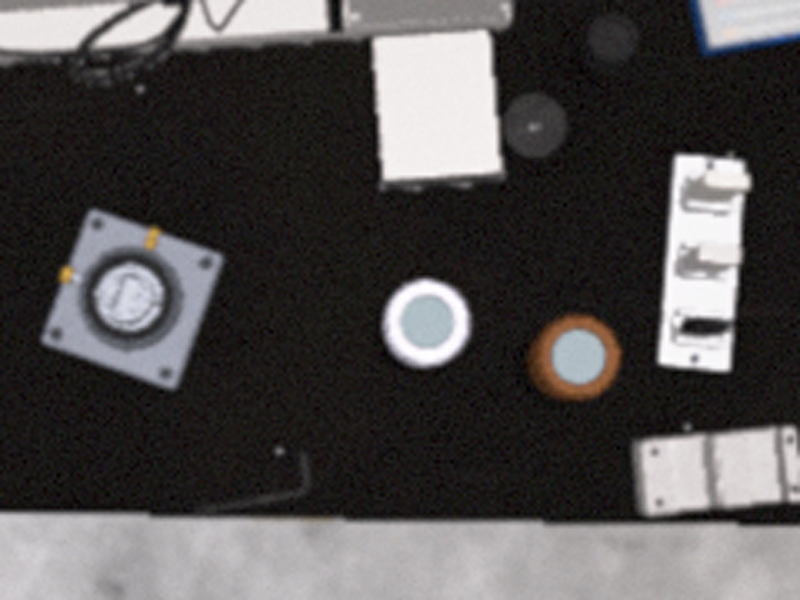

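Candidates, in full-image side pixels:
- **Coupons:** black in the near-left slot (307,284), white in the middle (338,282) and white at the far end (371,280). The black one is visibly shortest and the net agrees.
- **Collars:** the brown one at (286,255) is the look-alike. The pale one at (294,229) is the real one.
- **Cell:** (293,190). The nipple points to about −20° yaw.

```bash
cat >> h.py <<'E'
def yawof(v): return np.degrees(np.arctan2(v[1],v[0]))
def to(pos,yaw=None):
    """yaw: desired world yaw(deg) of tool y (mod 180); prints turn about tool x and shift in tool axes after the turn (tool straight down)"""
    T=T_tool(); cur=yawof(T[:3,1]); yaw=cur if yaw is None else yaw
    d=(yaw-cur+90)%180-90
    y=np.radians(cur+d); ty=np.array([np.cos(y),np.sin(y),0]); tx=np.array([0,0,-1.]); tz=np.cross(tx,ty)
    G=np.c_[tx,ty,tz]; rel=R.from_matrix(T[:3,:3].T@G).as_rotvec(degrees=True)
    dp=np.array(pos)-T[:3,3]
    print('turn deg',rel,'shift after turn mm',G.T@dp*1e3,'shift now axes',T[:3,:3].T@dp*1e3, 'q6',ctrl.get_obs()['q'][5])
E
python3 - <<'E'
from h import *
C=c2w('top')
f=lambda x,y,z:onz('top',C,(200+x*.3,120+y*.3),z)
a,b,c,d=f(658,365,.006),f(678,155,.006),f(732,370,.006),f(742,160,.006)
print(a,b,c,d,yawof(b-a),yawof(d-c),(a+b+c+d)/4)
print('brass',f(153,237,.016),f(66,274,.016))
print('foot',*[f(*p,.01) for p in [(92,210),(222,258),(175,388),(43,340)]])
print(calibration('wrist')); 
to([0.447,-0.404,0.2],84)
E
```

```text
[ 0.4213 -0.3757  0.006 ] [ 0.5712 -0.3906  0.006 ] [ 0.4185 -0.4284  0.006 ] [ 0.5687 -0.437   0.006 ] -5.67695896401464 -3.2583258472235364 [ 0.4949 -0.4079  0.006 ]
brass [ 0.5038 -0.0208  0.016 ] [0.4767 0.0391 0.016 ]
foot [0.5229 0.0237 0.01  ] [ 0.4907 -0.0688  0.01  ] [ 0.3994 -0.0387  0.01  ] [0.4308 0.0545 0.01  ]
{'fx': 301.6788280775752, 'fy': 301.6788280775752, 'cx': 321.1001638159592, 'cy': 199.91594945315933, 'k1': -0.030380647913743918, 'hand_eye': array([[-0.0004, -0.3017,  0.9534, -0.1424],
       [ 1.    , -0.0006,  0.0002, -0.0002],
       [ 0.0005,  0.9534,  0.3017, -0.0768],
       [ 0.    ,  0.    ,  0.    ,  1.    ]])}
turn deg [30.798   0.0009  0.0083] shift after turn mm [  31.2168 -181.7492 -166.7971] shift now axes [  31.2323  -70.7118 -236.3322] q6 -0.11900777492800703
```

Emit:
{"name": "arm_command", "arguments": {"plan": [[[0,0,0,6.2,0,0,0.06],[0,0,0,6.2,0,0,0.06],[0,0,0,6.2,0,0,0.06],[0,0,0,6.2,0,0,0.06],[0,0,0,6,0,0,0.06],[0.006,-0.023,-0.021,0,0,0,0.06],[0.006,-0.023,-0.021,0,0,0,0.06],[0.006,-0.023,-0.021,0,0,0,0.06],[0.006,-0.023,-0.021,0,0,0,0.06],[0.006,-0.023,-0.021,0,0,0,0.06],[0.006,-0.023,-0.021,0,0,0,0.06],[0.006,-0.023,-0.021,0,0,0,0.06],[0.006,-0.02,-0.02,0,0,0,0.06],[0,0,0,0,0,0,0.06],[0,0,0,0,0,0,0.06]]]}}

```text
t: 1.75
tool_pos: [0.4589, -0.4057, 0.1826]
tool_rot: [-2.154, 0.154, 2.151]
contact_force: [-0.2, 0.0, -0.3]
opening: 0.0601
```

```bash
python3 - <<'E'
from h import *
obs()
im,C=snap('wrist','w1.png'); marks('wrist',C,['coupon_1_center','coupon_0_center','coupon_2_center','rack_mid'])
m=cut_out('wrist','coupon_1_center')
for r in m[:4]:
    v,u=np.nonzero(r['mask']); print(r['conf'],len(u),u.min(),u.max(),v.min(),v.max())
E
```

```text
t 1.75 p [ 0.4589 -0.4057  0.1826] F [-0.1516  0.018  -0.3184] M [-0.0235  0.0449 -0.0612] op 0.06005586686728241
[[ 0.0013 -0.137  -0.9906]
 [-0.0051 -0.9906  0.137 ]
 [-1.      0.0049 -0.002 ]]
wrist coupon_1_center 0.63 [ 0.4438 -0.4007  0.0325] [317. 200.]
wrist coupon_1_center 0.49 [ 0.4941 -0.4035  0.038 ] [313. 151.]
wrist coupon_0_center 0.77 [ 0.5427 -0.4111  0.0339] [313.  97.]
wrist coupon_2_center 0.64 [ 0.4934 -0.4034  0.0383] [313. 152.]
wrist rack_mid 0.82 [ 0.4959 -0.4089  0.0001] [318. 144.]
0.69 539 305 331 186 208
```

View pics/w1.png

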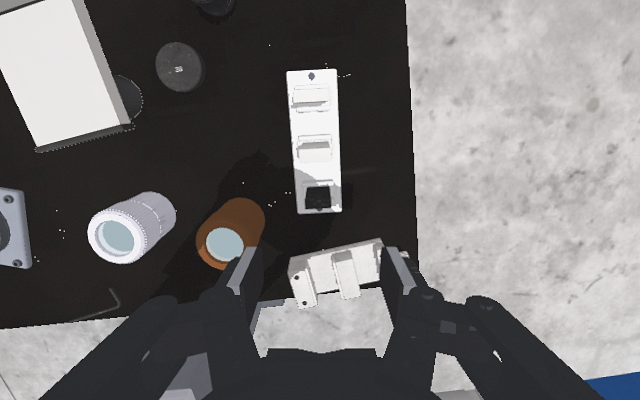

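```bash
python3 - <<'E'
from h import *
C=c2w('wrist')
P=[onz('wrist',C,p,.006) for p in [(287,70),(337,69),(341,212),(298,213)]]
print(*P,yawof(P[0]-P[3]),yawof(P[1]-P[2]),np.mean(P,0))
im=cv2.imread('pics/w1.png')
cv2.imwrite('pics/w1c.png',cv2.resize(im[170:220,285:351],(792,600),interpolation=cv2.INTER_CUBIC))
g=cv2.cvtColor(im,cv2.COLOR_BGR2GRAY)[184:212,300:338]
for r in g[::2]: print(' '.join('%3d'%x for x in r))
to([0.447,-0.403,0.027],85.5)
E
```

```text
[ 0.5711 -0.391   0.006 ] [ 0.5651 -0.4398  0.006 ] [ 0.4164 -0.4254  0.006 ] [ 0.4222 -0.3773  0.006 ] -5.244829437357775 -5.536808771458019 [ 0.4937 -0.4084  0.006 ]
174 171 174 180 181 180 181 181 180 181 181 179 181 182 181 180 178 175 231 250 237 234 234 234 235 235 219 170 224 249 246 246 243 212 159 201 242 248
173 168 166 167 170 170 172 167 148 138 138 135 136 133 126 124 124 122 118 118 120 121 110  93  94  94  86  70  76 131 172 169 168 169 171 169 168 171
176 175 168 166 178 181 149  36  28  31  32  33  33  33  32  35  33  34  36  35  34  34  33  36  34  33  34  35  32  82 149 179 176 174 173 170 169 176
175 173 171 167 180 169 117  30  34  35  34  36  35  34  35  34  34  35  36  35  34  36  34  37  37  36  36  35  28  72 143 180 177 174 173 172 172 176
174 173 170 168 181 154  68  32  38  37  37  35  36  35  36  38  34  34  36  37  36  37  36  36  36  36  36  37  34  49 129 181 176 172 169 171 169 176
174 170 169 169 180 151  41  34  39  42  43  39  39  39  38  37  39  41  40  37  38  37  38  32  36  36  35  37  34  27 123 183 178 172 171 172 170 176
174 173 173 172 171 
[... 645 characters left out ...]
46  46  39  36  40  38  37  41  50  52  46  46  46  41  39  35  40 124 176 172 174 171 211 240
175 175 175 178 158  86  30  36  37  36  37  37  37  37  36  37  36  38  38  41  45  42  37  36  37  36  38  40  38  31  24 175 244 238 236 235 241 247
176 176 176 178 155  80  25  25  41  56  54  54  67  86  86  75  54  44  51  54  53  52 105 149 148 147 147 147 149 147 156 199 241 247 245 244 244 244
175 175 175 175 176 178 178 180 179 179 179 179 181 179 179 180 171 133  78  65  84 127 165 179 177 178 176 177 179 177 178 178 175 201 244 251 249 249
turn deg [-3.6037 -0.1565 -0.3144] shift after turn mm [156.1947  -3.7112  10.7849] shift now axes [156.1435  -3.8691  11.4501] q6 0.8644903850925455
```

View pics/w1c.png

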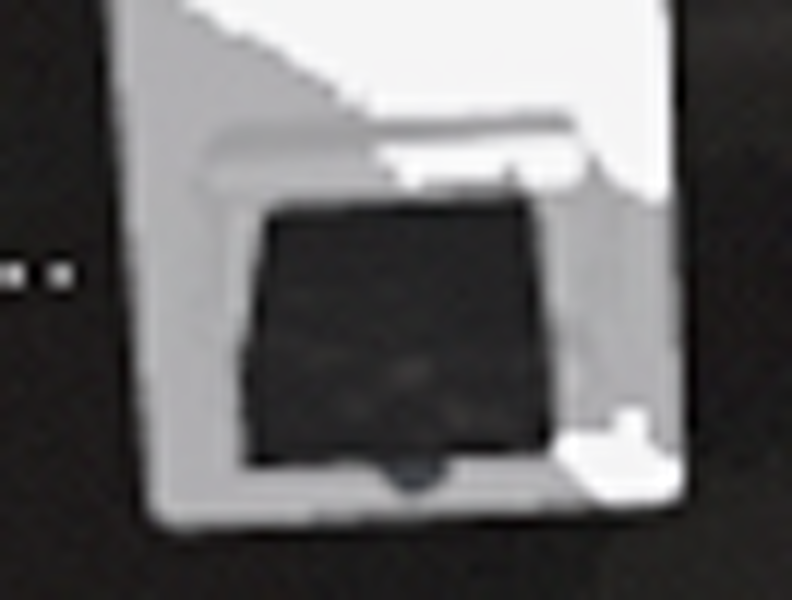

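```bash
python3 - <<'E'
from h import *
C=c2w('wrist')
f=lambda x,y:onz('wrist',C,(285+x/12,170+y/12),.056)
a,b,c,d=f(245,462),f(552,448),f(245,355),f(548,345)
print(a,b,c,d,yawof(a-b),np.linalg.norm(a-b),np.linalg.norm(a-c),np.mean([a,b,c,d],0))
E
```

```text
[ 0.443  -0.3913  0.056 ] [ 0.4407 -0.4154  0.056 ] [ 0.4517 -0.3927  0.056 ] [ 0.4491 -0.4162  0.056 ] 84.50687184888166 0.02420645984462104 0.008830742755851965 [ 0.4461 -0.4039  0.056 ]
```

Emit:
{"name": "arm_command", "arguments": {"plan": [[[0,0,0,-2.4,0,0,0.06],[0.02,-0.003,0.011,0,0,0,0.06],[0.025,0,0,0,0,0,0.06],[0.025,0,0,0,0,0,0.06],[0.025,0,0,0,0,0,0.06],[0.025,0,0,0,0,0,0.06],[0,0,0,0,0,0,0.06]]]}}

```text
t: 2.63
tool_pos: [0.4448, -0.4132, 0.0659]
tool_rot: [-2.185, 0.135, 2.161]
contact_force: [-0.7, 0.4, -1.1]
opening: 0.0602
```

```bash
python3 -c "
from h import *
obs();to([0.446,-0.4035,0.027],84.5)"
```

```text
t 2.63 p [ 0.4448 -0.4132  0.0659] F [-0.6653  0.4228 -1.0775] M [0.0614 0.0453 0.0019] op 0.06023969425203015
[[ 0.0101 -0.1077 -0.9941]
 [-0.0165 -0.9941  0.1075]
 [-0.9998  0.0153 -0.0118]]
turn deg [-0.6755 -0.6725 -0.8832] shift after turn mm [38.8767 -9.7274 -0.2703] shift now axes [ 38.7219 -10.3253   0.3033] q6 0.8100802293668165
```

Emit:
{"name": "arm_command", "arguments": {"plan": [[[0,-0.01,0,-0.6,-0.7,-0.9,0.06],[0.013,0,0,0,0,0,0.06],[0.013,0,0,0,0,0,0.06],[0.01,0,0,0,0,0,0.06],[0,0,0,0,0,0,0.06]]]}}

```text
t: 3.05
tool_pos: [0.4469, -0.4058, 0.0319]
tool_rot: [-2.175, 0.111, 2.169]
contact_force: [-0.1, 0.4, -0.4]
opening: 0.0599
```

```bash
python3 -c "
from h import *
obs();to([0.446,-0.4035,0.027],84.5)"
```

```text
t 3.05 p [ 0.4469 -0.4058  0.0319] F [-0.0614  0.4192 -0.4164] M [ 0.0215  0.0057 -0.0395] op 0.059927156121459435
[[ 0.003  -0.0987 -0.9951]
 [-0.0031 -0.9951  0.0987]
 [-1.      0.0028 -0.0033]]
turn deg [-0.1656 -0.1876 -0.162 ] shift after turn mm [ 4.8581 -2.2396  1.0697] shift now axes [ 4.8482 -2.2502  1.0921] q6 0.8089097753040572
```

Now close and lift slightly, checking the grasp.

Emit:
{"name": "arm_command", "arguments": {"plan": [[[0.004,-0.002,0.001,0,0,0,0.06],[0,0,0,0,0,0,0.03],[0,0,0,0,0,0,0.015],[0,0,0,0,0,0,0.015],[0,0,0,0,0,0,0.015],[0,0,0,0,0,0,0.015],[0,0,0,0,0,0,0.015]]], "squeeze": 30}}

```text
t: 3.63
tool_pos: [0.4474, -0.4048, 0.0297]
tool_rot: [-2.18, 0.113, 2.167]
contact_force: [-0.4, 0.8, -1.0]
opening: 0.0243
```

```bash
python3 -c "
from h import *
obs();to([0.446,-0.4035,0.16],84.5)"
```

```text
t 3.63 p [ 0.4474 -0.4048  0.0297] F [-0.3647  0.7716 -0.9994] M [ 0.0032  0.0081 -0.0067] op 0.024276401829427936
[[ 0.0055 -0.0982 -0.9951]
 [-0.0062 -0.9951  0.0982]
 [-1.      0.0056 -0.0061]]
turn deg [-0.1373 -0.3497 -0.3204] shift after turn mm [-130.3017   -1.168     1.4998] shift now axes [-130.3129   -0.4368    0.7064] q6 0.810254316448801
```

Emit:
{"name": "arm_command", "arguments": {"plan": [[[-0.02,0,0,0,0,0,0.015],[-0.03,0,0,0,0,0,0.015],[-0.04,0,0,0,0,0,0.015],[-0.035,-0.01,0.006,0,0,0,0.015],[0,-0.028,0.006,0,0,0,0.015],[0,-0.028,0.006,0,0,0,0.015],[0,-0.028,0.006,0,0,0,0.015],[0,-0.028,0.006,0,0,0,0.015],[0,-0.028,0.006,0,0,0,0.015],[0,-0.028,0.006,0,0,0,0.015],[0,-0.028,0.006,0,0,0,0.015],[0,-0.028,0.006,0,0,0,0.015],[0,-0.028,0.006,0,0,0,0.015],[0,-0.028,0.006,0,0,0,0.015],[0,-0.028,0.006,0,0,0,0.015],[0,-0.028,0.006,0,0,0,0.015],[0,-0.028,0.006,0,0,0,0.015],[0,-0.02,0.004,0,0,0,0.015],[0,0,0,0,0,0,0.015],[0,0,0,0,0,0,0.015]]]}}

```text
t: 5.3
tool_pos: [0.3971, 0.0115, 0.163]
tool_rot: [-2.198, 0.124, 2.15]
contact_force: [0.9, 0.9, -0.7]
opening: 0.0245
```

```bash
python3 - <<'E'
from h import *
obs()
im,C=snap('wrist','w2.png'); marks('wrist',C,['cell_slot','cell_pins','coupon_1_center','collar_center'])
p=proj('wrist',C,[0.461,-0.007,.035])[0]; print(p)
u,v=p.astype(int); u=min(max(u,100),540); v=min(max(v,75),325)
print(u-100,v-75); cv2.imwrite('pics/w2c.png',cv2.resize(im[v-75:v+75,u-100:u+100],(800,600),interpolation=cv2.INTER_CUBIC)[:,:,::-1])
E
```

```text
t 5.3 p [0.3971 0.0115 0.163 ] F [ 0.891   0.8618 -0.7321] M [-0.0428  0.0319 -0.0453] op 0.024486894730188332
[[ 0.0211 -0.1027 -0.9945]
 [-0.0127 -0.9947  0.1024]
 [-0.9997  0.0105 -0.0223]]
wrist cell_slot 0.75 [ 0.4624 -0.0046  0.0388] [330. 120.]
wrist cell_pins 0.75 [ 0.462  -0.0039  0.0295] [329. 121.]
wrist cell_pins 0.54 [ 0.4462 -0.2105  0.0318] [558. 116.]
wrist coupon_1_center 0.94 [0.4008 0.0148 0.164 ] [314. 252.]
wrist collar_center 0.76 [ 0.4471 -0.2092  0.0342] [559. 115.]
wrist collar_center 0.37 [ 0.4595 -0.0065  0.0272] [332. 123.]
[332.9719 121.6627]
232 46
```

View pics/w2c.png

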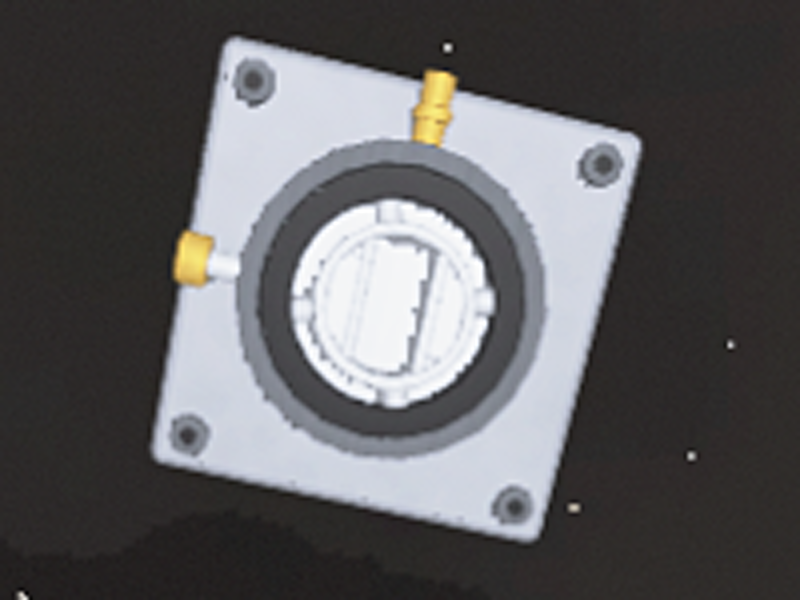

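```bash
python3 - <<'E'
from h import *
C=c2w('wrist')
f=lambda p,z:onz('wrist',C,(232+p[0]/4,46+p[1]/4),z)
P=[f(p,.01) for p in [(226,37),(641,136),(537,543),(152,460)]]
print('foot',np.mean(P,0),yawof(P[0]-P[3]),yawof(P[1]-P[2]),yawof(P[0]-P[1])-90,yawof(P[3]-P[2])-90)
c=np.mean(P,0)
print('slot edges',yawof(f((435,250),.039)-f((412,370),.039)),yawof(f((376,240),.039)-f((352,362),.039)))
print('slot mid',np.mean([f(p,.039) for p in [(376,240),(352,362),(437,250),(414,370)]],0))
print('drum',f((392,298),.022), np.linalg.norm(f((240,298),.022)-f((545,298),.022)))
for p in [(391,210),(485,302),(391,399),(302,304)]:
    q=f(p,.027); print('pin',q,yawof(q-c),np.linalg.norm((q-c)[:2]))
# coupon in hand: dark mask
m=cut_out('wrist','coupon_1_center')
for r in m[:1]:
    v,u=np.nonzero(r['mask']); print(r['conf'],len(u),u.min(),u.max(),v.min(),v.max(), cv2.minAreaRect(np.c_[u,v].astype(np.float32)))
T=T_tool()
print('coupon tool axes corner check', proj('wrist',C,[(T@np.r_[x,y,z,1])[:3] for x,z in [(.0237,-.0045),(.0237,.0045),(-.0263,-.0045)] for y in (-.0125,.0125)]))
E
```

```text
foot [ 0.4604 -0.0064  0.01  ] -18.47028761978104 -18.0298488265259 -18.49466101798555 -18.618943828256945
slot edges -16.484577810777402 -17.509611022683384
slot mid [ 0.4607 -0.0064  0.039 ]
drum [ 0.4619 -0.0067  0.022 ] 0.06987056983289583
pin [ 0.4809 -0.0081  0.027 ] -4.933658592891296 0.020505699590051128
pin [ 0.459  -0.0272  0.027 ] -94.07433495416758 0.020913297904710342
pin [ 0.4397 -0.004   0.027 ] 173.50536315270227 0.020916678899244437
pin [0.4629 0.0138 0.027 ] 82.94929775266985 0.02031860647430325
0.84 3175 294 349 232 294 ((321.5, 263.0), (62.0, 55.0), 90.0)
coupon tool axes corner check [[300.1535 231.3458]
 [341.9884 231.3154]
 [300.4782 245.0124]
 [341.6785 244.9814]
 [292.752  276.8005]
 [349.5369 276.7544]]
```

Emit:
{"name": "arm_command", "arguments": {"plan": [[[0,0,0,-7,0,0,0.015],[0,0,0,-7,0,0,0.015],[0,0,0,-7,0,0,0.015],[0,0,0,-7,0,0,0.015],[0,0,0,-7,0,0,0.015],[0,0,0,-7,0,0,0.015],[0,0,0,-7,0,0,0.015],[0,0,0,-7,0,0,0.015],[0,0,0,-7,0,0,0.015],[0,0,0,-7,0,0,0.015],[0,0,0,-7,0,0,0.015],[0,0,0,0,0,0,0.015]]]}}

```text
t: 6.6
tool_pos: [0.3984, 0.001, 0.1621]
tool_rot: [1.428, 1.028, -1.419]
contact_force: [-0.2, 0.0, -0.2]
opening: 0.0244
```

```bash
python3 -c "
from h import *
obs();to([0.4607,-0.0065,0.09],-18.4)"
```

```text
t 6.6 p [0.3984 0.001  0.1621] F [-0.1631  0.0177 -0.2083] M [0.0604 0.0041 0.0045] op 0.024405875628024667
[[ 0.0169  0.9544 -0.2979]
 [-0.0136 -0.2977 -0.9546]
 [-0.9998  0.0202  0.008 ]]
turn deg [ 1.07    0.4459 -1.1628] shift after turn mm [ 72.1189  61.4383 -12.5573] shift now axes [ 73.2578  60.1922 -11.9871] q6 0.1264216590474509
```

Emit:
{"name": "arm_command", "arguments": {"plan": [[[0,0,0,1.1,0.4,-1.2,0.015],[0.005,0.02,-0.004,0,0,0,0.015],[0.015,0.02,-0.004,0,0,0,0.015],[0.025,0.02,-0.004,0,0,0,0.015],[0.025,0,0,0,0,0,0.015],[0,0,0,0,0,0,0.015],[0,0,0,0,0,0,0.015]]]}}

```text
t: 7.18
tool_pos: [0.465, -0.0113, 0.0923]
tool_rot: [1.466, 1.022, -1.464]
contact_force: [-0.2, 0.0, 0.3]
opening: 0.0242
```

```bash
python3 -c "
from h import *
obs();to([0.4607,-0.0065,0.075],-18.4)"
```

```text
t 7.18 p [ 0.465  -0.0113  0.0923] F [-0.2043  0.013   0.2628] M [ 0.0201 -0.0006  0.0015] op 0.02417465659919034
[[ 0.0007  0.9381 -0.3465]
 [ 0.0017 -0.3465 -0.9381]
 [-1.      0.0001 -0.0018]]
turn deg [-1.8717 -0.1028 -0.0066] shift after turn mm [17.3339 -5.6152 -3.183 ] shift now axes [17.3387 -5.7177 -2.9667] q6 0.16767657810437253
```

Emit:
{"name": "arm_command", "arguments": {"plan": [[[0,-0.0055,-0.003,-1.8,0,0,0.015],[0,0,0,0,0,0,0.015],[0.012,0,0,0,0,0,0.015],[0,0,0,0,0,0,0.015]]]}}

```text
t: 7.52
tool_pos: [0.4616, -0.0067, 0.0834]
tool_rot: [1.447, 1.036, -1.439]
contact_force: [-1.2, 0.8, -0.7]
opening: 0.0245
```

```bash
python3 -c "
from h import *
obs();to([0.4607,-0.0065,0.075],-18.4)
im,C=snap('side')
p=proj('side',C,[0.461,-0.007,.06])[0].astype(int);print(p)
a=im[p[1]-30:p[1]+30,p[0]-40:p[0]+40]
w,C=snap('wrist'); b=w[150:310,210:430]
cv2.imwrite('pics/s3.png',np.hstack([cv2.resize(a,(400,300),interpolation=2),cv2.resize(b,(400,300),interpolation=2)])[:,:,::-1])
"
```

```text
t 7.52 p [ 0.4616 -0.0067  0.0834] F [-1.1725  0.8337 -0.7264] M [0.0588 0.0137 0.0188] op 0.024476385849096227
[[ 0.0051  0.9481 -0.318 ]
 [ 0.0013 -0.318  -0.9481]
 [-1.      0.0044 -0.0029]]
turn deg [-0.1422 -0.1632 -0.2531] shift after turn mm [ 8.4291 -0.9175  0.1438] shift now axes [ 8.4245 -0.9543  0.1702] q6 0.14568091093769978
[293 181]
```

View pics/s3.png

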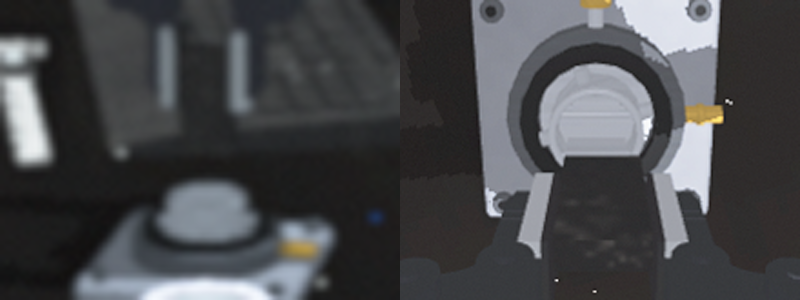

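Emit:
{"name": "arm_command", "arguments": {"plan": [[[0.006,-0.001,0,0,-0.1,-0.2,0.015],[0.006,0,0,0,0,0,0.015],[0.006,0,0,0,0,0,0.015],[0.006,0,0,0,0,0,0.015],[0,0,0,0,0,0,0.015]]]}}

```text
t: 8.03
tool_pos: [0.4633, -0.0067, 0.0607]
tool_rot: [1.448, 1.033, -1.437]
contact_force: [-0.5, 0.1, -0.0]
opening: 0.0241
```

```bash
python3 -c "
from h import *
obs();to([0.4607,-0.0065,0.0477],-18.4)"
```

```text
t 8.03 p [ 0.4633 -0.0067  0.0607] F [-0.4576  0.0601 -0.0443] M [0.009  0.1589 0.0529] op 0.02411709607197477
[[ 0.0075  0.948  -0.318 ]
 [-0.0005 -0.3181 -0.9481]
 [-1.      0.0073 -0.0019]]
turn deg [-0.1454 -0.1094 -0.4155] shift after turn mm [13.0459 -2.5151  0.6637] shift now axes [13.026  -2.6079  0.6951] q6 0.1476159473560784
```

Emit:
{"name": "arm_command", "arguments": {"plan": [[[0,-0.0025,0.0005,0,0,-0.4,0.015],[0,0,0,0,0,0,0.015],[0.004,0,0,0,0,0,0.015],[0.004,0,0,0,0,0,0.015],[0,0,0,0,0,0,0.015]]]}}

```text
t: 8.45
tool_pos: [0.4602, -0.0063, 0.0513]
tool_rot: [1.444, 1.041, -1.444]
contact_force: [-0.6, -0.5, 0.5]
opening: 0.0244
```

```bash
python3 -c "
from h import *
obs();to([0.4607,-0.0065,0.0477],-18.4)"
```

```text
t 8.45 p [ 0.4602 -0.0063  0.0513] F [-0.6102 -0.488   0.5179] M [-0.0387 -0.049  -0.0203] op 0.024423429663677703
[[-0.0011  0.948  -0.3182]
 [ 0.0022 -0.3182 -0.948 ]
 [-1.     -0.0017 -0.0017]]
turn deg [-0.1529 -0.0972  0.0994] shift after turn mm [3.5766 0.5837 0.0261] shift now axes [3.5756 0.59   0.0306] q6 0.14618406944385412
```

Bottom is inside the slot by ~11 mm, force free. Go on to the floor.

Emit:
{"name": "arm_command", "arguments": {"plan": [[[0.0025,0,0,0,0,0,0.015],[0.0015,0,0,0,0,0,0.015],[0.001,0,0,0,0,0,0.015],[0,0,0,0,0,0,0.015]]]}}

```text
t: 8.78
tool_pos: [0.4607, -0.0063, 0.0465]
tool_rot: [1.445, 1.04, -1.443]
contact_force: [0.3, -0.2, -0.3]
opening: 0.0244
```

```bash
python3 -c "
from h import *
obs();to([0.4607,-0.0065,0.0477],-18.4)"
```

```text
t 8.78 p [ 0.4607 -0.0063  0.0465] F [ 0.2587 -0.1513 -0.3348] M [ 0.0058 -0.0346  0.0204] op 0.024429582943540442
[[-0.0006  0.948  -0.3182]
 [ 0.0021 -0.3182 -0.948 ]
 [-1.     -0.0012 -0.0018]]
turn deg [-0.1514 -0.1029  0.0708] shift after turn mm [-1.1691  0.0737  0.1353] shift now axes [-1.1694  0.0726  0.133 ] q6 0.14618263050687952
```

Emit:
{"name": "arm_command", "arguments": {"plan": [[[0.001,0,0,0,0,0,0.015],[0.001,0,0,0,0,0,0.015],[0,0,0,0,0,0,0.015]]]}}

```text
t: 9.03
tool_pos: [0.4612, -0.0064, 0.0467]
tool_rot: [1.444, 1.041, -1.444]
contact_force: [-0.1, -0.9, -0.6]
opening: 0.0245
```

```bash
python3 -c "
from h import *
obs()
w,C=snap('wrist'); b=w[150:310,210:430]
cv2.imwrite('pics/s4.png',cv2.resize(b,(800,582),interpolation=2)[:,:,::-1])
"
```

```text
t 9.03 p [ 0.4612 -0.0064  0.0467] F [-0.1114 -0.9201 -0.6111] M [-0.0224  0.0497  0.0165] op 0.024537580804591366
[[-0.0015  0.9481 -0.318 ]
 [ 0.0021 -0.318  -0.9481]
 [-1.     -0.0021 -0.0015]]
```

View pics/s4.png

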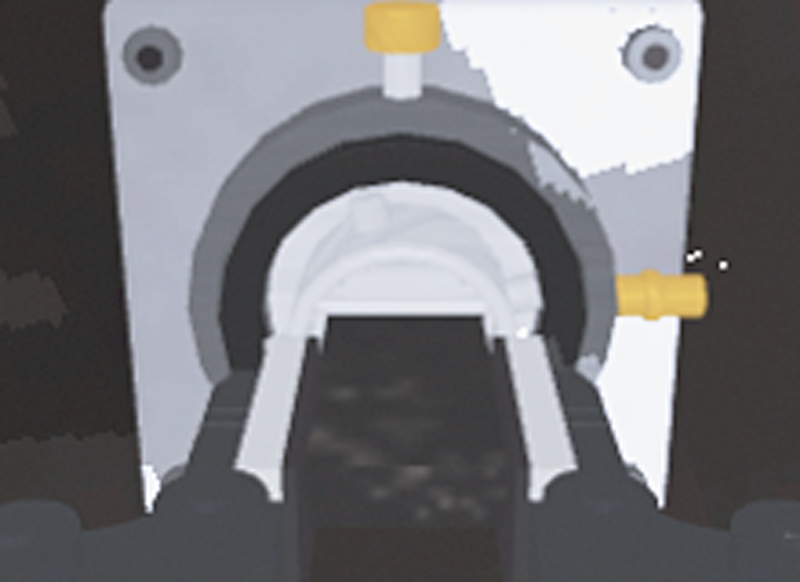

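Emit:
{"name": "arm_command", "arguments": {"plan": [[[0,0,0,0,0,0,0.03],[0,0,0,0,0,0,0.045],[0,0,0,0,0,0,0.05],[0,0,0,0,0,0,0.05],[-0.01,0,0,0,0,0,0.05],[-0.02,0,0,0,0,0,0.05],[-0.03,0,0,0,0,0,0.05],[-0.04,0,0,0,0,0,0.06],[-0.02,0,0.03,0,0,0,0.084],[0,0,0.03,0,0,0,0.084],[0,0,0,0,0,0,0.084],[0,0,0,0,0,0,0.084]]]}}

```text
t: 10.08
tool_pos: [0.4408, -0.0651, 0.1759]
tool_rot: [1.441, 1.04, -1.442]
contact_force: [-0.8, -0.3, -0.6]
opening: 0.0839
```

```bash
python3 - <<'E'
from h import *
obs()
w,C=snap('wrist','w5.png'); marks('wrist',C,['coupon_1_center','cell_slot'])
p=proj('wrist',C,[0.461,-0.007,.05])[0].astype(int); print(p)
b=w[max(p[1]-60,0):p[1]+60,p[0]-80:p[0]+80]; cv2.imwrite('pics/s5.png',cv2.resize(b,(800,600),interpolation=2)[:,:,::-1])
print(p[0]-80,max(p[1]-60,0))
im,C=snap('top','t5.png'); marks('top',C,['collar_center','coupon_1_center']); marks('top',C,['collar_center'],search_frame)
im,C=snap('side','d5.png'); marks('side',C,['collar_center','coupon_1_center']); marks('side',C,['collar_center'],search_frame)
E
```

```text
t 10.08 p [ 0.4408 -0.0651  0.1759] F [-0.7938 -0.2717 -0.6388] M [-0.0137  0.0073 -0.018 ] op 0.08394910637192697
[[-0.0005  0.9491 -0.315 ]
 [-0.0003 -0.315  -0.9491]
 [-1.     -0.0004  0.0004]]
wrist coupon_1_center 0.68 [ 0.4609 -0.0034  0.0504] [321. 119.]
wrist cell_slot 0.95 [ 0.4606 -0.0012  0.0394] [320. 116.]
[322 123]
242 63
top collar_center 0.65 [ 0.4216 -0.3066  0.0337] [370. 228.]
top collar_center 0.59 [ 0.4459 -0.2136  0.0361] [329. 217.]
top collar_center 0.58 [ 0.4426 -0.2101  0.0677] [328. 217.]
side collar_center 0.86 [ 0.447  -0.2085  0.0366] [295. 228.]
side collar_center 0.74 [ 0.4211 -0.3095  0.0349] [285. 255.]
side coupon_1_center 0.66 [ 0.463  -0.0067  0.0493] [295. 186.]
side collar_center 0.72 [ 0.4177 -0.3303  0.0466] [283. 255.]
side collar_center 0.65 [ 0.4499 -0.2276  0.0604] [297. 221.]
```

View pics/s5.png

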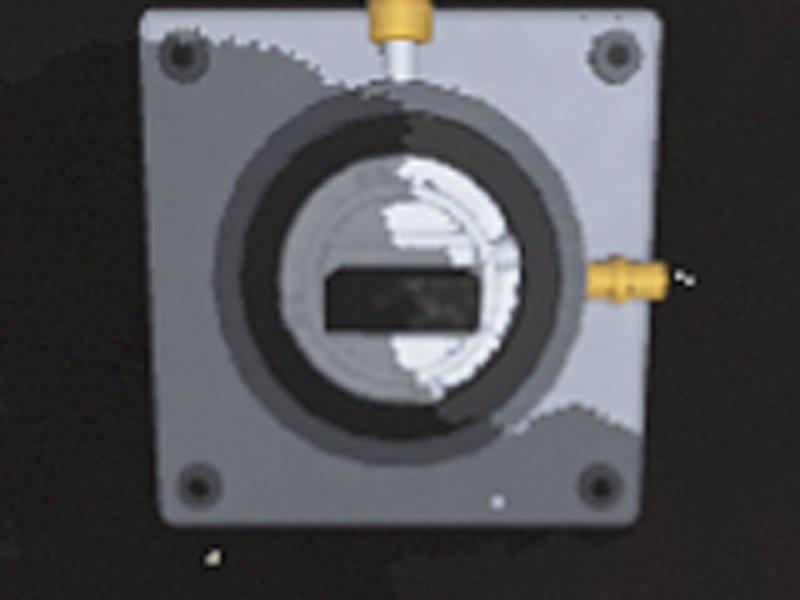

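Emit:
{"name": "arm_command", "arguments": {"plan": [[[0,0.007,0.028,0,0,0,0.084],[0,0.007,0.028,0,0,0,0.084],[0,0.007,0.028,0,0,0,0.084],[0,0.007,0.028,0,0,0,0.084],[0,0.007,0.028,0,0,0,0.084],[0,0.007,0.028,0,0,0,0.084],[0,0.007,0.025,0,0,0,0.084],[0,0,0,0,0,0,0.084],[0,0,0,0,0,0,0.084]]]}}

```text
t: 11.38
tool_pos: [0.4268, -0.2696, 0.1723]
tool_rot: [1.434, 1.05, -1.438]
contact_force: [-0.1, 0.4, -0.1]
opening: 0.0836
```

```bash
python3 - <<'E'
from h import *
obs()
w,C=snap('wrist','w6.png'); marks('wrist',C,['collar_center','collar_rim'])
ms=cut_out('wrist','collar_center')
for r in ms[:3]:
    v,u=np.nonzero(r['mask']); print(r['conf'],len(u),u.min(),u.max(),v.min(),v.max())
p=proj('wrist',C,[0.445,-0.21,.05])[0].astype(int); u0,v0=p[0]-80,max(p[1]-60,0); print(u0,v0)
cv2.imwrite('pics/s6.png',cv2.resize(w[v0:v0+120,u0:u0+160],(800,600),interpolation=2)[:,:,::-1])
E
```

```text
t 11.38 p [ 0.4268 -0.2696  0.1723] F [-0.0695  0.365  -0.1064] M [ 0.0045 -0.0211  0.017 ] op 0.08357431037751131
[[-0.0045  0.9519 -0.3065]
 [ 0.0021 -0.3065 -0.9519]
 [-1.     -0.0049 -0.0006]]
wrist collar_center 0.91 [ 0.4189 -0.3097  0.0403] [327. 230.]
wrist collar_center 0.73 [ 0.4492 -0.2088  0.0338] [325. 119.]
wrist collar_rim 0.8 [ 0.4233 -0.3134 -0.001 ] [331. 217.]
0.77 3692 302 362 191 267
0.61 3842 285 354 86 156
241 62
```

View pics/s6.png

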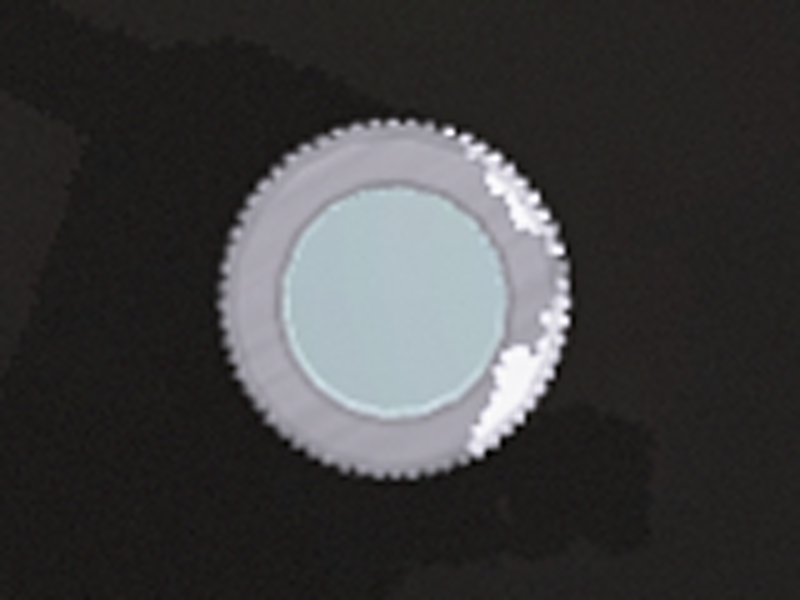

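```bash
python3 - <<'E'
from h import *
C=c2w('wrist')
f=lambda p,z:onz('wrist',C,(241+p[0]/5,62+p[1]/5),z)
c=f((394.5,298.5),.07); print('collar',c, f((395,300.5),.07), np.linalg.norm(f((218,298),.07)-f((571,298),.07)),np.linalg.norm(f((395,119),.07)-f((395,478),.07)))
# cell from w5 pose
T=np.eye(4);T[:3,:3]=R.from_rotvec(ctrl.get_obs()['tool_rot']).as_matrix()
T5=np.eye(4);T5[:3,:3]=np.array([[-0.0005,0.9491,-0.3150],[-0.0003,-0.3150,-0.9491],[-1,-0.0004,0.0004]]);T5[:3,3]=[0.4408,-0.0651,0.1759]
C5=T5@np.array(calibration('wrist')['hand_eye'])
g=lambda p,z:onz('wrist',C5,(242+p[0]/5,63+p[1]/5),z)
P=[g(p,.01) for p in [(140,10),(663,12),(638,527),(160,526)]]
print('foot',np.mean(P,0),np.linalg.norm(P[0]-P[1]),np.linalg.norm(P[1]-P[2]))
print('drum',(g((214,272),.022)+g((585,272),.022))/2, (g((400,80),.022)+g((400,465),.022))/2)
print('spigot?',(g((280,280),.03)+g((520,280),.03))/2)
print('coupon',np.mean([g(p,.074) for p in [(325,280),(480,280),(478,332),(325,332)]],0))
to(c*[1,1,0]+[0,0,.036])
E
```

```text
collar [ 0.445  -0.2062  0.07  ] [ 0.4449 -0.2065  0.07  ] 0.055675744523505655 0.0551670162339579
foot [ 0.4612 -0.0051  0.01  ] 0.0988437209789865 0.09901807325408596
drum [ 0.4617 -0.0031  0.022 ] [ 0.4614 -0.0044  0.022 ]
spigot? [ 0.4614 -0.0042  0.03  ]
coupon [ 0.461  -0.0062  0.074 ]
turn deg [-0.     -0.018   0.2554] shift after turn mm [136.4365  -1.764  -64.2199] shift now axes [136.4632  -1.1558 -64.1771] q6 -0.39841678695214067
```

Emit:
{"name": "arm_command", "arguments": {"plan": [[[0,-0.001,-0.021,0,0,0,0.084],[0,0,-0.021,0,0,0,0.084],[0,0,-0.021,0,0,0,0.084],[0,0,0,0,0,0,0.084],[0.03,0,0,0,0,0,0.084],[0.03,0,0,0,0,0,0.084],[0,0,0,0,0,0,0.084]]]}}

```text
t: 12.17
tool_pos: [0.4483, -0.2002, 0.1143]
tool_rot: [1.425, 1.049, -1.424]
contact_force: [-0.8, 0.3, -1.2]
opening: 0.084
```

```bash
python3 -c "
from h import *
obs();to([.445,-.2063,.034],-18)"
```

```text
t 12.17 p [ 0.4483 -0.2002  0.1143] F [-0.8071  0.3446 -1.2026] M [0.0272 0.0493 0.0254] op 0.08398413709461983
[[ 0.0029  0.956  -0.2934]
 [-0.0031 -0.2934 -0.956 ]
 [-1.      0.0037  0.0021]]
turn deg [ 0.937   0.1166 -0.2134] shift after turn mm [80.28   -1.2761  6.8216] shift now axes [80.2882 -1.6852  6.6341] q6 -0.273032418927582
```

Emit:
{"name": "arm_command", "arguments": {"plan": [[[0,-0.001,0.0065,0.9,0,0,0.084],[0,0,0,0,0,0,0.084],[0.02,0,0,0,0,0,0.084],[0.02,0,0,0,0,0,0.084],[0,0,0,0,0,0,0.084]]]}}

```text
t: 12.58
tool_pos: [0.4482, -0.2092, 0.0804]
tool_rot: [1.436, 1.03, -1.431]
contact_force: [-0.6, 0.7, 0.5]
opening: 0.0841
```

```bash
python3 -c "
from h import *
obs();to([.445,-.2063,.034],-18)"
```

```text
t 12.58 p [ 0.4482 -0.2092  0.0804] F [-0.5693  0.7325  0.4695] M [-0.0073  0.0062 -0.0278] op 0.08414607739071234
[[ 0.0102  0.951  -0.3091]
 [-0.0088 -0.309  -0.951 ]
 [-0.9999  0.0124  0.0052]]
turn deg [-0.0011  0.2999 -0.7107] shift after turn mm [46.4001 -3.9882 -1.7922] shift now axes [46.3371 -4.5634 -2.0349] q6 -0.2715030533981751
```

Emit:
{"name": "arm_command", "arguments": {"plan": [[[0,-0.004,-0.002,0,0.3,-0.7,0.084],[0,0,0,0,0,0,0.084],[0.015,0,0,0,0,0,0.084],[0.015,0,0,0,0,0,0.084],[0.012,0,0,0,0,0,0.084],[0,0,0,0,0,0,0.084]]]}}

```text
t: 13.08
tool_pos: [0.451, -0.211, 0.0489]
tool_rot: [1.439, 1.027, -1.429]
contact_force: [-0.5, 0.5, -0.8]
opening: 0.0838
```

```bash
python3 -c "
from h import *
obs();to([.445,-.2063,.034],-18)"
```

```text
t 13.08 p [ 0.451  -0.211   0.0489] F [-0.4952  0.5023 -0.8152] M [ 0.056   0.0779 -0.0056] op 0.08375447281501838
[[ 0.0134  0.9505 -0.3104]
 [-0.0088 -0.3103 -0.9506]
 [-0.9999  0.0154  0.0042]]
turn deg [-0.0831  0.2394 -0.8848] shift after turn mm [14.903  -7.1442 -2.623 ] shift now axes [14.7798 -7.3773 -2.6745] q6 -0.2717199117049848
```

Emit:
{"name": "arm_command", "arguments": {"plan": [[[0,-0.006,-0.002,0,0.2,-0.8,0.084],[0,0,0,0,0,0,0.084],[0,0,0,0,0,0,0.084]]]}}

```text
t: 13.33
tool_pos: [0.4467, -0.2077, 0.0513]
tool_rot: [1.438, 1.04, -1.437]
contact_force: [-1.0, -0.5, 0.9]
opening: 0.0843
```

```bash
python3 -c "
from h import *
obs();to([.445,-.2063,.034],-18)"
```

```text
t 13.33 p [ 0.4467 -0.2077  0.0513] F [-1.0351 -0.4505  0.9334] M [-0.024 -0.021 -0.033] op 0.0842711516944737
[[ 0.0022  0.9506 -0.3105]
 [-0.0018 -0.3105 -0.9506]
 [-1.      0.0027  0.001 ]]
turn deg [-0.0895  0.058  -0.1535] shift after turn mm [17.3366 -2.0286 -0.8596] shift now axes [17.3303 -2.0764 -0.874 ] q6 -0.27056312720238934
```

Emit:
{"name": "arm_command", "arguments": {"plan": [[[0.006,-0.002,-0.001,0,0,-0.1,0.084],[0.006,-0.0005,0,0,0,0,0.084],[0.005,-0.0005,0,0,0,0,0.084],[0,0,0,0,0,0,0.07],[0,0,0,0,0,0,0.05],[0,0,0,0,0,0,0.05],[0,0,0,0,0,0,0.05],[0,0,0,0,0,0,0.05]]], "squeeze": 25}}

```text
t: 14.0
tool_pos: [0.445, -0.2063, 0.0346]
tool_rot: [1.437, 1.039, -1.436]
contact_force: [1.0, 0.0, 0.6]
opening: 0.0558
```

```bash
python3 -c "
from h import *
obs();to([.445,-.2063,.034],-18)"
```

```text
t 14.0 p [ 0.445  -0.2063  0.0346] F [1.0172 0.0346 0.6218] M [-0.0187  0.0352  0.0044] op 0.05578369909030963
[[ 0.0031  0.9506 -0.3103]
 [-0.0029 -0.3103 -0.9506]
 [-1.      0.0038  0.0018]]
turn deg [-0.078   0.1038 -0.2186] shift after turn mm [ 0.5812 -0.059  -0.0206] shift now axes [ 0.581  -0.0613 -0.0216] q6 -0.2696823600122398
```

Emit:
{"name": "arm_command", "arguments": {"plan": [[[0,0,0,0,0,0,0.084],[0,0,0,0,0,0,0.084],[0,0,0,0,0,0,0.084],[0,0,0,-5,0,0,0.084],[0,0,0,-5,0,0,0.084],[0,0,0,-5,0,0,0.084],[0,0,0,-5,0,0,0.084],[0,0,0,-5,0,0,0.084],[0,0,0,0,0,0,0.084]]]}}

```text
t: 14.75
tool_pos: [0.4453, -0.2066, 0.0351]
tool_rot: [1.103, 1.267, -1.104]
contact_force: [0.4, -0.3, -0.1]
opening: 0.0844
```

```bash
python3 -c "
from h import *
obs();to([.445,-.2063,.034],72)"
```

```text
t 14.75 p [ 0.4453 -0.2066  0.0351] F [ 0.447  -0.2989 -0.1463] M [0.0118 0.0389 0.0042] op 0.08435763357091508
[[ 0.0038  0.99    0.141 ]
 [-0.0035  0.141  -0.99  ]
 [-1.      0.0033  0.004 ]]
turn deg [-63.8924   0.3109  -0.0386] shift after turn mm [ 1.1216  0.1684 -0.3945] shift now axes [ 1.1194 -0.2838 -0.3293] q6 -0.726692444948856
```

Emit:
{"name": "arm_command", "arguments": {"plan": [[[0,0,0,-7,0,0,0.084],[0,0,0,-7,0,0,0.084],[0,0,0,-7,0,0,0.084],[0,0,0,-7,0,0,0.084],[0,0,0,-7,0,0,0.084],[0,0,0,-7,0,0,0.084],[0,0,0,-7,0,0,0.084],[0,0,0,-7,0,0,0.084],[0,0,0,-6,0,0,0.084],[0,0,0,0,0,0,0.084],[0,0,0,0,0,0,0.084]]]}}

```text
t: 15.67
tool_pos: [0.4457, -0.2068, 0.0357]
tool_rot: [0.254, 1.55, -0.259]
contact_force: [-0.8, -0.4, -0.2]
opening: 0.0843
```

```bash
python3 -c "
from h import *
obs();to([.445,-.2063,.034],72)"
```

```text
t 15.67 p [ 0.4457 -0.2068  0.0357] F [-0.8268 -0.3877 -0.1504] M [-0.006   0.0076 -0.013 ] op 0.08431641173834309
[[ 0.0047  0.3215  0.9469]
 [-0.0042  0.9469 -0.3215]
 [-1.     -0.0024  0.0058]]
turn deg [-0.7523  0.3304  0.141 ] shift after turn mm [ 1.7028  0.3101 -0.7844] shift now axes [ 1.6975  0.3039 -0.7983] q6 -1.8287364223399152
```

Emit:
{"name": "arm_command", "arguments": {"plan": [[[0.0015,0.0003,-0.0008,-0.7,0.3,0.1,0.084],[0,0,0,0,0,0,0.084],[0,0,0,0,0,0,0.07],[0,0,0,0,0,0,0.05],[0,0,0,0,0,0,0.05],[0,0,0,0,0,0,0.05],[0,0,0,0,0,0,0.05],[0,0,0,0,0,0,0.05]]], "squeeze": 60}}

```text
t: 16.33
tool_pos: [0.4453, -0.2066, 0.0346]
tool_rot: [0.254, 1.555, -0.255]
contact_force: [0.2, -0.3, 1.1]
opening: 0.055
```

```bash
python3 -c "
from h import *
obs();to([.445,-.2063,.034],72)"
```

```text
t 16.33 p [ 0.4453 -0.2066  0.0346] F [ 0.1962 -0.3039  1.1423] M [-0.0144  0.027   0.0152] op 0.05497443231402067
[[ 0.0004  0.3187  0.9478]
 [-0.0011  0.9478 -0.3187]
 [-1.     -0.001   0.0007]]
turn deg [-0.5869  0.0399  0.0558] shift after turn mm [ 0.5609  0.2325 -0.3412] shift now axes [ 0.5604  0.2296 -0.344 ] q6 -1.83183025582799
```

Emit:
{"name": "arm_command", "arguments": {"plan": [[[-0.02,0,0,0,0,0,0.05],[-0.03,0,0,0,0,0,0.05],[-0.03,0,0,0,0,0,0.05],[-0.025,0.02,-0.005,0,0,0,0.05],[0,0.025,-0.0063,0,0,0,0.05],[0,0.025,-0.0063,0,0,0,0.05],[0,0.025,-0.0063,0,0,0,0.05],[0,0.025,-0.0063,0,0,0,0.05],[0,0.025,-0.0063,0,0,0,0.05],[0,0.025,-0.0063,0,0,0,0.05],[0,0.02,-0.006,0,0,0,0.05],[0,0,0,0,0,0,0.05],[0,0,0,0,0,0,0.05]]]}}

```text
t: 17.42
tool_pos: [0.4565, -0.0008, 0.1405]
tool_rot: [0.263, 1.562, -0.257]
contact_force: [-0.2, -0.1, -1.5]
opening: 0.055
```

```bash
python3 - <<'E'
from h import *
obs();to([.461,-.0055,.13])
im,C=snap('side','d7.png'); marks('side',C,['collar_rim','coupon_1_center'])
p=proj('side',C,[0.461,-0.006,.08])[0].astype(int)
cv2.imwrite('pics/s7.png',cv2.resize(im[p[1]-45:p[1]+45,p[0]-60:p[0]+60],(800,600),interpolation=2)[:,:,::-1])
E
```

```text
t 17.42 p [ 0.4565 -0.0008  0.1405] F [-0.1972 -0.1336 -1.4712] M [ 0.0168 -0.0094 -0.0629] op 0.0549878029382477
[[-0.0065  0.3244  0.9459]
 [ 0.005   0.9459 -0.3244]
 [-1.      0.0026 -0.0078]]
turn deg [ 0.0006 -0.4452 -0.1485] shift after turn mm [10.5469 -3.0134  5.7688] shift now axes [10.4939 -3.0408  5.8506] q6 -1.408568466880362
side collar_rim 0.74 [ 0.4552 -0.0041  0.1036] [291. 163.]
side collar_rim 0.67 [ 0.4246 -0.3111 -0.0033] [287. 275.]
side collar_rim 0.56 [ 0.4597 -0.0015  0.1441] [293. 145.]
side coupon_1_center 0.47 [ 0.4619 -0.0086  0.0488] [294. 187.]
```

View pics/s7.png

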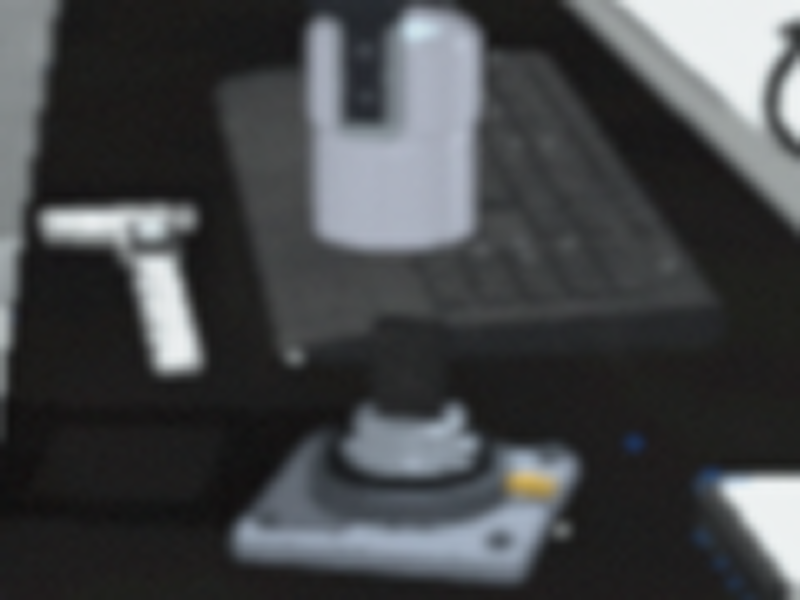

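Emit:
{"name": "arm_command", "arguments": {"plan": [[[0,-0.003,0.0055,0,-0.4,-0.1,0.05],[0,0,0,0,0,0,0.05],[0,0,0,0,0,0,0.05]]]}}

```text
t: 17.82
tool_pos: [0.4614, -0.0095, 0.1405]
tool_rot: [0.264, 1.554, -0.264]
contact_force: [-0.0, 0.9, -1.5]
opening: 0.055
```

```bash
python3 - <<'E'
from h import *
obs();to([.461,-.0055,.105])
im,C=snap('side','d8.png'); m=cut_out('side','collar_rim')
CX=[]
for r in m[:3]:
    v,u=np.nonzero(r['mask']); print(r['conf'],len(u),u.min(),u.max(),v.min(),v.max())
g=im.mean(2)
for v in (150,155,158,188,190,192,194): print(v,' '.join('%d'%x for x in g[v,272:318]))
print(proj('side',C,[[.461,-.0055,.035],[.461,-.0055,.11]]))
E
```

```text
t 17.82 p [ 0.4614 -0.0095  0.1405] F [-0.0209  0.8625 -1.4926] M [0.0177 0.0441 0.0722] op 0.05495475582861558
[[ 0.0002  0.3306  0.9438]
 [-0.      0.9438 -0.3306]
 [-1.      0.      0.0001]]
turn deg [-0.      0.0085 -0.0021] shift after turn mm [35.4634  3.6737 -1.6672] shift now axes [35.4633  3.6725 -1.6724] q6 -1.4160317216657308
0.95 636 282 306 130 165
0.9 1582 269 303 230 281
150 75 75 76 76 77 77 77 77 79 91 126 160 174 175 175 173 172 171 170 169 167 168 172 178 181 181 178 176 174 174 176 180 181 166 127 84 67 71 72 63 57 61 71 75 72 68
155 70 70 71 71 71 72 71 70 70 86 124 159 173 176 177 179 180 181 181 181 180 181 181 181 181 181 180 179 176 177 181 185 182 166 132 88 60 55 58 62 62 61 59 58 61 67
158 72 73 73 72 72 71 70 69 70 85 123 159 173 176 178 179 180 182 182 181 181 180 181 181 180 181 180 179 178 180 186 187 182 164 128 83 58 53 51 57 63 67 66 64 56 52
188 27 28 27 28 27 27 27 27 26 28 28 28 26 29 41 56 61 51 41 39 39 38 39 37 38 37 38 46 54 51 38 26 25 25 25 25 26 27 26 27 27 25 26 27 29 29
190 23 21 25 23 21 21 22 22 21 22 22 22 26 44 79 108 115 99 84 76 73 71 69 62 58 53 58 78 101 102 75 43 28 26 27 25 27 26 27 27 27 27 28 26 28 27
192 20 21 20 20 19 20 22 30 38 41 40 34 34 57 96 128 141 141 140 136 136 134 132 129 130 130 131 131 130 115 85 57 45 33 27 26 27 26 27 25 26 27 26 28 27 27
194 20 21 18 19 23 36 57 72 74 63 46 48 76 108 128 137 140 141 143 144 146 147 147 146 144 143 142 141 137 132 125 115 90 60 47 54 57 53 51 48 47 47 50 55 55 47
[[293.746  191.6821]
 [293.5725 160.5489]]
```

Emit:
{"name": "arm_command", "arguments": {"plan": [[[0,0.003,-0.0015,0,0,0,0.05],[0,0,0,0,0,0,0.05],[0.008,0,0,0,0,0,0.05],[0.008,0,0,0,0,0,0.05],[0,0,0,0,0,0,0.05],[0,0,0,0,0,0,0.05]]]}}

```text
t: 18.42
tool_pos: [0.4607, -0.006, 0.1227]
tool_rot: [0.265, 1.555, -0.265]
contact_force: [-0.0, 1.4, -1.6]
opening: 0.0547
```

```bash
python3 -c "
from h import *
obs();to([.461,-.0056,.08])"
```

```text
t 18.42 p [ 0.4607 -0.006   0.1227] F [-0.0303  1.3579 -1.5867] M [ 0.041  -0.0017 -0.0121] op 0.05465335850644715
[[ 0.      0.3312  0.9436]
 [ 0.0002  0.9436 -0.3312]
 [-1.      0.0002 -0.    ]]
turn deg [ 0.     -0.0021 -0.0108] shift after turn mm [42.6599  0.4708  0.141 ] shift now axes [42.66    0.4628  0.1425] q6 -1.4081982594171447
```

Emit:
{"name": "arm_command", "arguments": {"plan": [[[0.005,0.0004,0,0,0,0,0.05],[0.006,0,0,0,0,0,0.05],[0.006,0,0,0,0,0,0.05],[0.006,0,0,0,0,0,0.05],[0.006,0,0,0,0,0,0.05],[0,0,0,0,0,0,0.05],[0,0,0,0,0,0,0.05]]]}}

```text
t: 19.0
tool_pos: [0.46, -0.0053, 0.0893]
tool_rot: [0.265, 1.557, -0.265]
contact_force: [0.6, -0.3, -0.8]
opening: 0.055
```

```bash
python3 -c "
from h import *
obs();to([.461,-.0056,.0646])"
```

```text
t 19.0 p [ 0.46   -0.0053  0.0893] F [ 0.5855 -0.2912 -0.8354] M [-0.0051  0.0367  0.0063] op 0.054980193018027555
[[-0.0023  0.3309  0.9437]
 [ 0.0005  0.9437 -0.3309]
 [-1.     -0.0003 -0.0024]]
turn deg [-0.     -0.136   0.0144] shift after turn mm [24.6666  0.0734  1.0616] shift now axes [24.664   0.0796  1.1202] q6 -1.407244251019549
```

Emit:
{"name": "arm_command", "arguments": {"plan": [[[0.005,0,0.001,0,-0.1,0,0.05],[0.004,0,0.0003,0,0,0,0.05],[0.003,0,0,0,0,0,0.05],[0.003,0,0,0,0,0,0.05],[0,0,0,0,0,0,0.05],[0,0,0,0,0,0,0.05]]]}}

```text
t: 19.5
tool_pos: [0.4618, -0.0059, 0.0731]
tool_rot: [0.265, 1.554, -0.265]
contact_force: [0.4, -0.9, -0.8]
opening: 0.055
```

```bash
python3 -c "
from h import *
obs();to([.461,-.0056,.0646])"
```

```text
t 19.5 p [ 0.4618 -0.0059  0.0731] F [ 0.3572 -0.8953 -0.7612] M [-0.016  -0.0183 -0.0156] op 0.054959815436029964
[[ 0.0004  0.331   0.9436]
 [-0.0002  0.9436 -0.331 ]
 [-1.     -0.0001  0.0005]]
turn deg [0.     0.0287 0.0048] shift after turn mm [ 8.487   0.0253 -0.8528] shift now axes [ 8.4865  0.026  -0.857 ] q6 -1.4074668760483915
```

Emit:
{"name": "arm_command", "arguments": {"plan": [[[0.001,0,-0.0006,0,0,0,0.05],[0.002,0,0,0,0,0,0.05],[0.002,0,0,0,0,0,0.05],[0,0,0,0,0,0,0.05]]]}}

```text
t: 19.83
tool_pos: [0.4616, -0.0056, 0.0682]
tool_rot: [0.265, 1.553, -0.264]
contact_force: [-0.2, 0.5, -1.0]
opening: 0.0546
```

```bash
python3 -c "
from h import *
obs();to([.461,-.0056,.0646])"
```

```text
t 19.83 p [ 0.4616 -0.0056  0.0682] F [-0.2151  0.4849 -0.9746] M [ 0.0127 -0.0362 -0.0199] op 0.05464486738036219
[[ 0.0015  0.331   0.9436]
 [ 0.      0.9436 -0.331 ]
 [-1.      0.0005  0.0014]]
turn deg [-0.      0.0785 -0.0296] shift after turn mm [ 3.64   -0.2304 -0.5212] shift now axes [ 3.6391 -0.2322 -0.5262] q6 -1.4072469211549752
```

Emit:
{"name": "arm_command", "arguments": {"plan": [[[0.002,0,0,0,0,0,0.05],[0.002,0,0,0,0,0,0.05],[0.001,0,0,0,0,0,0.05],[0.001,0,0,0,0,0,0.05]]]}}

```text
t: 20.17
tool_pos: [0.4622, -0.0056, 0.0643]
tool_rot: [0.265, 1.554, -0.264]
contact_force: [-5.2, 0.6, 7.5]
opening: 0.055
```

```bash
python3 -c "
from h import *
obs();to([.461,-.0056,.0646])"
```

```text
t 20.17 p [ 0.4622 -0.0056  0.0643] F [-5.223   0.6349  7.456 ] M [0.1916 0.9633 0.0367] op 0.054987752642401855
[[ 0.001   0.3307  0.9437]
 [-0.0001  0.9437 -0.3307]
 [-1.      0.0003  0.001 ]]
turn deg [-0.      0.0558 -0.0163] shift after turn mm [-0.3381 -0.3678 -1.158 ] shift now axes [-0.3393 -0.3677 -1.1577] q6 -1.4073213057157374
```

Emit:
{"name": "arm_command", "arguments": {"plan": [[[0,-0.0002,-0.0008,0,0,0,0.05],[0.001,0,0,3,0,0,0.05],[0.001,0,0,3,0,0,0.05],[0.001,0,0,3,0,0,0.05],[0.001,0,0,3,0,0,0.05],[0.001,0,0,3,0,0,0.05]]]}}

```text
t: 20.67
tool_pos: [0.4617, -0.0058, 0.0633]
tool_rot: [0.475, 1.519, -0.477]
contact_force: [-3.0, 0.9, 1.3]
opening: 0.0545
```

```bash
python3 -c "
from h import *
obs();to([.461,-.0056,.0646])"
```

```text
t 20.67 p [ 0.4617 -0.0058  0.0633] F [-2.9998  0.8546  1.2524] M [ 0.2409  0.4999 -0.0506] op 0.054504717074644805
[[-0.0018  0.571   0.8209]
 [-0.0008  0.8209 -0.571 ]
 [-1.     -0.0017 -0.001 ]]
turn deg [-0.0001 -0.0583  0.0993] shift after turn mm [-1.342  -0.2421 -0.6853] shift now axes [-1.3409 -0.2445 -0.6867] q6 -1.1358010856419831
```

Emit:
{"name": "arm_command", "arguments": {"plan": [[[0.0015,0,-0.0004,0,0,0,0.05],[0.0015,0,0,0,0,0,0.05]]]}}

```text
t: 20.83
tool_pos: [0.4622, -0.0054, 0.0619]
tool_rot: [0.476, 1.519, -0.477]
contact_force: [-4.4, 1.3, 10.3]
opening: 0.0547
```

```bash
python3 -c "
from h import *
obs();to([.461,-.0056,.0646])"
```

```text
t 20.83 p [ 0.4622 -0.0054  0.0619] F [-4.3587  1.2814 10.2976] M [ 0.2362  1.076  -0.1369] op 0.05465801849687849
[[-0.0008  0.5711  0.8209]
 [-0.0004  0.8209 -0.5711]
 [-1.     -0.0008 -0.0004]]
turn deg [-0.     -0.0255  0.0465] shift after turn mm [-2.7155 -0.8046 -0.8454] shift now axes [-2.7145 -0.8068 -0.8466] q6 -1.1353642042695542
```

Emit:
{"name": "arm_command", "arguments": {"plan": [[[0.0005,-0.0006,-0.0008,0,0,0,0.05],[0.0005,0,0,3,0,0,0.05],[0.0005,0,0,3,0,0,0.05]]]}}

```text
t: 21.08
tool_pos: [0.462, -0.0052, 0.0609]
tool_rot: [0.557, 1.497, -0.557]
contact_force: [-0.2, -0.6, -1.3]
opening: 0.0545
```

```bash
python3 -c "
from h import *
obs();to([.461,-.0056,.0646])
im,C=snap('side','d9.png'); marks('side',C,['collar_rim','collar_center','coupon_1_center'])"
```

```text
t 21.08 p [ 0.462  -0.0052  0.0609] F [-0.239 -0.585 -1.285] M [ 0.0707  0.0794 -0.0366] op 0.05447513511341598
[[ 0.0015  0.6534  0.757 ]
 [-0.      0.757  -0.6534]
 [-1.      0.001   0.0012]]
turn deg [-0.      0.0665 -0.0555] shift after turn mm [-3.6766 -0.9022 -0.4937] shift now axes [-3.6781 -0.8986 -0.4894] q6 -1.031655967196597
side collar_rim 0.82 [ 0.463  -0.0113  0.0213] [295. 198.]
side collar_rim 0.66 [ 0.425  -0.3111 -0.0042] [287. 275.]
side collar_center 0.92 [ 0.4197 -0.3084  0.0357] [284. 254.]
side collar_center 0.79 [ 0.4635 -0.005   0.0616] [295. 181.]
```

Emit:
{"name": "arm_command", "arguments": {"plan": [[[0.002,-0.0003,0,0,0,0,0.05],[0.002,0,0,0,0,0,0.05],[0.002,0,0,0,0,0,0.05]]]}}

```text
t: 21.53
tool_pos: [0.4621, -0.0054, 0.0563]
tool_rot: [0.553, 1.499, -0.552]
contact_force: [-4.6, 1.7, 7.0]
opening: 0.055
```

```bash
python3 -c "
from h import *
obs();to([.461,-.0056,.0526])"
```

```text
t 21.53 p [ 0.4621 -0.0054  0.0563] F [-4.6353  1.6728  6.9664] M [ 0.1175  0.7344 -0.146 ] op 0.054955862610573
[[ 0.0008  0.6489  0.7608]
 [ 0.0006  0.7608 -0.6489]
 [-1.      0.001   0.0002]]
turn deg [-0.      0.0123 -0.055 ] shift after turn mm [ 3.6959 -0.9121 -0.6869] shift now axes [ 3.6949 -0.9157 -0.6877] q6 -1.0381706655265326
```

Emit:
{"name": "arm_command", "arguments": {"plan": [[[0.002,-0.0004,-0.0004,0,0,0,0.05],[0.002,0,0,0,0,0,0.05],[0.002,0,0,0,0,0,0.05]]]}}

```text
t: 21.78
tool_pos: [0.4622, -0.0054, 0.0528]
tool_rot: [0.552, 1.5, -0.551]
contact_force: [-6.1, 1.8, 9.7]
opening: 0.0549
```

```bash
python3 -c "
from h import *
obs();to([.461,-.0056,.0526])"
```

```text
t 21.78 p [ 0.4622 -0.0054  0.0528] F [-6.0519  1.7641  9.6858] M [ 0.2211  0.9282 -0.1346] op 0.05492056368714816
[[-0.0003  0.6477  0.7619]
 [ 0.0009  0.7619 -0.6477]
 [-1.      0.0005 -0.0008]]
turn deg [ 0.     -0.0468 -0.0283] shift after turn mm [ 0.2444 -0.924  -0.7544] shift now axes [ 0.2446 -0.9241 -0.7542] q6 -1.0400032627311901
```

Near home (ring force ~10 N). Press on to find the hard shoulder, with lateral relief.

Emit:
{"name": "arm_command", "arguments": {"plan": [[[0.002,-0.0006,-0.0005,0,0,0,0.05],[0.002,-0.0003,-0.0003,0,0,0,0.05],[0.002,0,0,0,0,0,0.05]]]}}

```text
t: 22.03
tool_pos: [0.4623, -0.0054, 0.0525]
tool_rot: [0.551, 1.503, -0.55]
contact_force: [-9.5, 1.4, 17.5]
opening: 0.0551
```

```bash
python3 -c "
from h import *
obs();to([.461,-.0056,.0526])
im,C=snap('side','d10.png'); marks('side',C,['collar_rim','collar_center','coupon_1_center'])"
```

```text
t 22.03 p [ 0.4623 -0.0054  0.0525] F [-9.5457  1.3526 17.5072] M [ 0.1341  1.8121 -0.1908] op 0.05512993440497892
[[-0.0024  0.6464  0.763 ]
 [ 0.0017  0.763  -0.6464]
 [-1.     -0.0003 -0.0029]]
turn deg [-0.     -0.1685  0.016 ] shift after turn mm [-0.065  -0.9822 -0.844 ] shift now axes [-0.0623 -0.9823 -0.8442] q6 -1.0420467862949405
side collar_rim 0.92 [ 0.4629 -0.0114  0.0136] [295. 201.]
side collar_rim 0.88 [ 0.4228 -0.3108 -0.0019] [286. 274.]
side collar_center 0.92 [ 0.4184 -0.3075  0.0322] [283. 256.]
side collar_center 0.59 [ 0.4629 -0.0062  0.0574] [295. 183.]
side collar_center 0.56 [ 0.4602 -0.006   0.0384] [293. 190.]
```

Emit:
{"name": "arm_command", "arguments": {"plan": [[[0.0025,0,0,0,0,0,0.05],[0.003,0,0,0,0,0,0.05],[0.003,0,0,0,0,0,0.05],[0.003,0,0,0,0,0,0.05]]], "squeeze": 90}}

```text
t: 22.57
tool_pos: [0.4625, -0.0053, 0.0527]
tool_rot: [0.548, 1.513, -0.551]
contact_force: [-12.6, 2.1, 22.9]
opening: 0.0544
```

```bash
python3 -c "
from h import *
obs()
im,C=snap('side','d11.png')
p=proj('side',C,[0.461,-0.006,.05])[0].astype(int)
cv2.imwrite('pics/s11.png',cv2.resize(im[p[1]-45:p[1]+45,p[0]-60:p[0]+60],(800,600),interpolation=2)[:,:,::-1])
obs()"
```

```text
t 22.57 p [ 0.4625 -0.0053  0.0527] F [-12.5925   2.1262  22.9419] M [ 0.2561  2.117  -0.2386] op 0.054365212053132765
[[-0.0125  0.6448  0.7642]
 [ 0.0023  0.7643 -0.6448]
 [-0.9999 -0.0063 -0.0111]]
t 22.62 p [ 0.4625 -0.0054  0.0527] F [-13.7457   2.7447  23.2104] M [ 0.2046  2.1898 -0.2533] op 0.054413784881074255
[[-0.0126  0.6448  0.7642]
 [ 0.0023  0.7643 -0.6448]
 [-0.9999 -0.0064 -0.0112]]
```

View pics/s11.png

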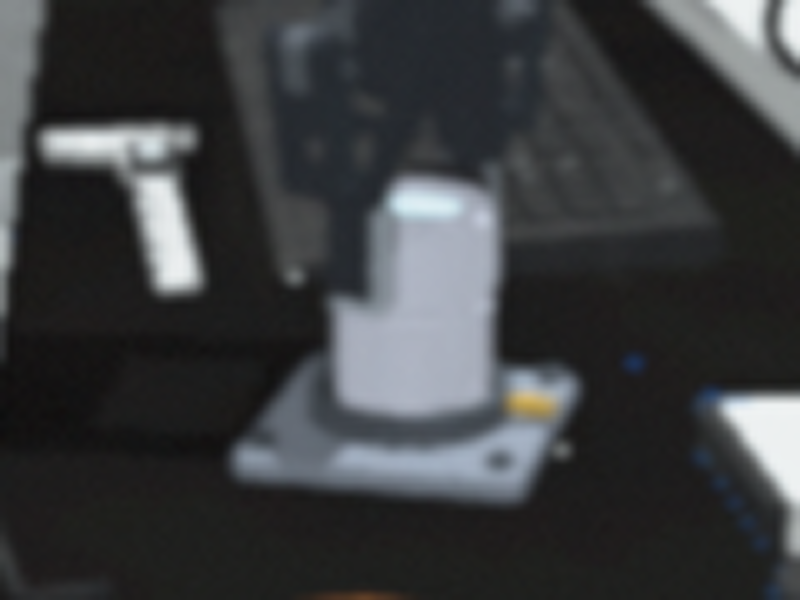

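Emit:
{"name": "arm_command", "arguments": {"plan": [[[0.002,-0.0006,-0.0007,0,-0.6,0.35,0.05],[0.002,-0.0006,-0.0007,0,-0.3,0.2,0.05],[0.002,-0.0006,-0.0007,0,-0.1,0,0.05]]]}}

```text
t: 22.87
tool_pos: [0.4621, -0.0054, 0.0528]
tool_rot: [0.548, 1.491, -0.545]
contact_force: [-3.8, 2.1, 12.1]
opening: 0.0547
```

```bash
python3 -c "
from h import *
obs();to([.461,-.0056,.0526])"
```

```text
t 22.87 p [ 0.4621 -0.0054  0.0528] F [-3.8438  2.1469 12.1229] M [ 0.2599  1.0611 -0.11  ] op 0.054725223415653
[[ 0.0092  0.6437  0.7652]
 [-0.0015  0.7652 -0.6438]
 [-1.      0.0048  0.008 ]]
turn deg [-0.0011  0.4576 -0.2733] shift after turn mm [ 0.1728 -0.8233 -0.7416] shift now axes [ 0.1629 -0.8241 -0.7429] q6 -1.0445593925774874
```

Overcorrected; bring it level with a firmer push.

Emit:
{"name": "arm_command", "arguments": {"plan": [[[0.003,-0.0004,-0.0004,0,0.35,-0.2,0.05],[0.003,-0.0004,-0.0004,0,0,0,0.05],[0.003,-0.0004,-0.0004,0,0,0,0.05]]]}}

```text
t: 23.12
tool_pos: [0.4623, -0.0054, 0.0527]
tool_rot: [0.547, 1.502, -0.546]
contact_force: [-10.6, 2.2, 21.7]
opening: 0.0543
```

```bash
python3 -c "
from h import *
obs();to([.461,-.0056,.0526])"
```

```text
t 23.12 p [ 0.4623 -0.0054  0.0527] F [-10.5665   2.2246  21.7384] M [ 0.2996  1.8616 -0.2493] op 0.05427699726476907
[[-0.0004  0.6426  0.7662]
 [ 0.0007  0.7662 -0.6426]
 [-1.      0.0003 -0.0008]]
turn deg [ 0.     -0.0433 -0.0151] shift after turn mm [ 0.053  -1.0133 -0.8608] shift now axes [ 0.0534 -1.0133 -0.8608] q6 -1.0463306677888213
```

```bash
python3 -c "
from h import *
for n in ['side','top']:
    im,C=snap(n); marks(n,C,['coupon_0_center','coupon_2_center','coupon_1_center','collar_center'])
obs()
print(finish_job())"
```

```text
side coupon_0_center 0.82 [ 0.5449 -0.409   0.0403] [370. 279.]
side coupon_0_center 0.56 [ 0.4644 -0.005   0.0307] [295. 193.]
side coupon_2_center 0.79 [ 0.4908 -0.4048  0.0342] [335. 283.]
side coupon_2_center 0.28 [ 0.4648 -0.0028  0.0309] [295. 193.]
side collar_center 0.94 [ 0.4639 -0.0051  0.0536] [295. 184.]
side collar_center 0.75 [ 0.4223 -0.3101  0.0365] [285. 254.]
top coupon_0_center 0.59 [ 0.545  -0.4034  0.0341] [411. 176.]
top coupon_2_center 0.41 [ 0.4971 -0.4035  0.032 ] [411. 196.]
top coupon_1_center 0.37 [ 0.4608 -0.0044  0.0329] [237. 209.]
top collar_center 0.61 [ 0.422  -0.3063  0.0338] [369. 228.]
t 23.62 p [ 0.4623 -0.0054  0.0526] F [-10.3954   2.9545  20.8896] M [ 0.3651  1.9086 -0.2337] op 0.05404596230273133
[[-0.0003  0.6426  0.7662]
 [ 0.0006  0.7662 -0.6426]
 [-1.      0.0003 -0.0006]]
the job is handed in; nothing more can be done
None
```

The job is done and handed in at about 23.6 s, with the arm still pressing the collar down.

- **Coupon:** I took the smallest coupon (black, its top measured at about 24 x 9 mm) from the rack. I stood it in the cell's slot and let it go. It then stood upright, with its centre found at about 49–50 mm above the bench (49 expected).
- **Collar:** I centred the grip on the pale collar by gripping it twice, 90 degrees apart, and lowered it over the coupon onto the pins. After turning it about 21 degrees it dropped to the sprung ring, and I pushed it down to the hard shoulder.

**Last checks:**
- The tool stood at 52.6 mm, where home was computed at 52.6 mm, and went no lower under harder pressing. The gripper is level and pushes with about 21 N, gripping at 90 N.
- The side camera put the collar's centre at 53.6 mm (53 expected).
- The two larger coupons still stand in the rack, and the brown look-alike has not moved.

**What did not fit perfectly:**
- About 10 N of sideways force remains on the collar.
- With the collar on, the coupon inside cannot be seen. The networks gave only weak, misplaced coupon readings at the cell.
- The last top picture did not report the white collar, only the brown one.

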